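Refit a cleaned taper plug in the vacuum manifold and close the tap

TASK

One tap of the vacuum manifold is missing its plug: take the larger of the two cleaned plugs out of the drying stand and enter it in the empty tap in the open position, its handle in line with the hose nozzle. Then push it home with a steady press of about 15 N while you turn it to closed, the handle lying along the manifold like those of its neighbours, so that the taper bites and the plug holds when you let go; more than 20 N while it turns would split the barrel. Leave the small plug in the stand and the other things where they are.

Things in the scene. Friction and masses are not known exactly. Their poses are not given: they have to be found in the camera images.
- plug: the larger plug, white plastic, 45 g, hanging loose in the stand, handle up. Origin: centre of its lower tip; z up its axis, x along the handle. Cone (taper 1:5) 12 mm across at the tip, 20.8 mm at z = 44 mm; collar 30 mm across from z = 44 to 49 mm; then the flat handle, 50 mm long (x), 10 mm thick (y), z = 49 to 81 mm, both ends alike. Grip it across the 10 mm with 60 N (it may creep 1 mm).
- plug_grip (a point): point on the plug's axis at z = 72 mm, 9 mm below the handle's top: the place for the TCP; the fingertips are then 4 mm over the collar
- tap_empty: the tap without a plug, one of three alike white taps on the manifold (which place varies), fixed. Origin: centre of its underside; z up along the bore; its hose nozzle points to -x (47 mm out, 26 mm up). Barrel 38 mm across, 53 mm high. Open: plug handle along x, the nozzle's line (30 degrees off still counts); closed: handle along y, the manifold's line.
- bore_mouth (a point): centre of the bore's mouth on top of the empty tap, 53 mm over its origin, 85 mm over the bench; 21 mm wide. The bore tapers like the plug: centred, the plug goes 28 mm down freely and begins to bite with its tip 32 to 41 mm below the mouth, differently each time because of wear: feel for it. If 0.5 mm off centre it touches on one side; give way to the side force at the wrist.
- bore_seat (a point): point on the bore's axis 39 mm below its mouth, about where the tip ends (5 mm more or less). Pressed without turning, the plug sticks high and will not hold; turned 1.1 to 1.5 rad in steady motion under a kept 15 N it creeps 1 to 3 mm down and jams (moment 0.1 to 0.4 N m). Under 12 N grips too little, turning with no press works it loose, over 20 N while turning splits the barrel.
- manifold: aluminium bar 48 x 310 mm, 32 mm high, fixed on the bench, three taps on top 90 mm apart. Origin: centre of its underside; y along the bar, x to the back. The two other taps have their plugs in and closed (fixed); their handles lie along the bar and rise 43 mm above the level of the empty bore's mouth: carry the plug's tip over them.
- stand: bent steel drying stand, 46 x 130 mm, top at 58 mm, fixed. Origin: centre of its underside, y along its length. Two 24 mm holes at y = +40 and -40 mm; a plug hangs in each by its collar, which in which varies.
- small_plug: a smaller plug of the same kind in the other hole (handle 34 mm long, cone 14 mm at most), for another apparatus; it stays in the stand. Origin: its lower tip.
- beaker: glass beaker, 73 mm wide, 93 mm high, loose, in front of the right end of the manifold; a bystander. Origin: centre of its underside.
- dish: shallow metal dish, 85 mm wide, loose, in front of the manifold; a bystander. Origin: centre of its underside.
- tweezers: steel tweezers, 124 mm long, lying loose in front of the manifold; a bystander. Origin: centre of its underside.
There are look-alikes about, which are no part of the job. Leave any blue or pink look-alike of the plug alone.

How it is judged:
On the way:
1. the plug is pressed into the bore of the empty tap with its handle still in the open position, within about 30 degrees of the nozzle's line (z of plug in the frame of tap_empty below 0.023 m and horizontal distance between plug and bore_mouth below 0.003 m and angle between the x axis of plug and the y axis of manifold, either way round above 1 rad and contact force between plug and tap_empty above 8 N), for 0.1 s.
At the end, for the whole second after the job is handed in: the plug stands released and at rest in the tap that was empty, centred within 2 mm, upright within 3 degrees, its tip at least 32 mm below the mouth, its handle within 8 degrees of the manifold's line (closed), and the bore still grips it with more than 65 N in all (contact force between plug and tap_empty above 65 N and z of plug in the frame of tap_empty below 0.021 m and horizontal distance between plug and bore_mouth below 0.002 m and angle between plug's own z axis and vertical below 0.05 rad and angle between the x axis of plug and the y axis of manifold, either way round below 0.15 rad and linear speed of plug below 0.01 m/s); the robot touches nothing.
It fails at once if the barrel is split: the plug is driven in so hard that the bore carries more than 130 N in all (a press of more than about 20 N while turning) (contact force between plug and tap_empty above 130 N).
It fails at once if the small plug leaves its place in the stand or a bystander (beaker, dish, tweezers) is pushed by more than 2 cm (distance of any of small_plug, beaker, dish, tweezers from where it was at the start of the episode above 0.02 m).
It also fails if it takes over 56 s, if anything falls off the work surface, if the arm or the gripper's body presses on something with over 40 N, if the wrist force passes 120 N, or if a joint passes its speed limit or range.

ROBOT

A 7-joint arm with a two-finger parallel gripper is mounted at the origin on a cart in front of the work surface, level with it; the furniture and walls round the work are solid. World frame = base frame: x ahead of the robot, y to its left, z up, the work surface at z = 0. Lengths are in m, angles in rad, forces in N, time in s.
With the tool pointing down it reaches from about 0.4 to 0.85 m from the base axis. Payload 10.4 kg.
Tool frame: the origin (TCP) lies between the finger pads, 19 mm behind the fingertips; this is the grasp point; z points along the fingers, y is the line along which they close (so a half turn about z gives the same grasp; the last joint's range is limited). The gripper opens to 85 mm and grips with 20 to 120 N. Pads are 22 mm wide; open, the fingers measure 114 mm over their backs; the gripper's body (76 mm by 85 mm) begins 54 mm behind the grasp point. The pads swing forward as they close: fully open they stand 13 mm farther back than shut.
Start: joints at [1.17, 0.332, -0.065, 1.46, 0.022, 1.35, -0.088], TCP at [0.231, -0.581, 0.25] pointing down, gripper open.
Joint ranges: [-2.6, 2.6], [-0.5, 2.12], [-1.47, 1.34], [0.16, 2.42], [-1.27, 4.41], [0.06, 2.06], [-2.6, 2.6]. Speed limits (rad/s): [2.22, 2.22, 2.79, 2.79, 3.14, 3.14, 3.14].

INTERFACE

Orientations are given as a unit quaternion [x, y, z, w].
In Python, from workcell import manip, imaging, workorder gives the robot as it stands.
- The arm moves only by the tool jog_arm, never from a script. Its argument "deltas" is a list of rows, each an object with "gripper": the opening, from 0 (shut) to 1 (fully open); "offset": the shift along the tool's x, y, z in m, a list of three; "rotation": the turn, a rotation vector about the tool's x, y, z in degrees, a list of three. In form: [{"gripper": gripper, "offset": [tx, ty, tz], "rotation": [ax, ay, az]}, ...]. A call has 1 to 20 rows; each row shifts and turns the commanded pose from where the row before left it, along the tool's axes as they then stand; what a row does not reach is not made up. A row lasts 1/10 s, in which the tool goes at most 50 mm and 8.59 degrees, less where a joint would pass 70% of its speed; a pose out of reach is approached as far as the arm can. A call with a gripper value outside its range is refused whole. The fingers move at their own pace and stop on an object; "newtons" is the grip in N (left out, the last holds). Time passes only in rows, so rows that do not move let the fingers close. It gives the time, the measured TCP pose, the force, the opening and the grip force at its end, in the units of the state.
- manip.get_obs(): the state, without advancing time (a new reading comes with each control period).
- imaging.camera(name): name is "scene" or "top" or "wrist"; returns the picture (480x640x3 uint8, blue, green, red); there is no depth.
- imaging.camera_model(name): a dict with "camera_matrix" (3x3 intrinsics, pixels), "k1" (the pictures are not rectified: a ray, as slopes to the right and down, at radius r is drawn at 1 + k1 r^2 times it, then the intrinsics apply), "world_to_cam" (4x4, takes a point from world to camera coordinates); the wrist camera has in their place "hand_eye" (4x4, takes a point from camera to tool coordinates, whose origin is the TCP and whose axes are the flange's). Camera axes: x right, y up, looking along -z (the intrinsics and any distortion apply to the point x, -y, -z); pixel columns grow to the right and rows downward; lengths in m; the calibration is good to about 2 mm. A picture is of the moment at which its call begins: read the wrist's pose just before it. camera_model takes no time and is no camera call.
- workorder.hand_in(): hands the job in; it is judged then, once.
The state is a dict: "clock": time; "joint_pos": joint angles; "joint_velocities": joint speeds; "tau": joint torques, N m; "position": TCP position; "ee_rot": TCP orientation; "ft_force": force on the tool from outside, world axes, zero at the start; "torque": the same for the moment, N m; "grip_width": opening from 0.0 (shut) to 1.0 (fully open); "grasp_force": force on a finger pad.
Only numpy, scipy, OpenCV 4.12 (cv2) and the standard library are available. Lean on these libraries where they do the work, as an engineer would, in place of code of your own. Each camera call takes 0.05 s, during which the arm holds its last target. There are 200 camera calls.

## Working session

There is one attempt and no reset: what is moved stays moved. The work goes in short steps, Python scripts to look and compute and a tool call to move; the robot and the scene stay as the last step left them, time stands still between calls to the robot, and variables do not carry over. Pictures are saved under pics/ and viewed, at most 10 in all, crops included, and the job is handed in when it is done.

Besides the shell and the picture viewer there is one more tool, called in YAML: its name, and indented under it one key for each argument. jog_arm: Moves the arm, as the interface text tells. Its arguments: {"type":"object","properties":{"deltas":{"type":"array","items":{"type":"object","properties":{"gripper":{"type":"number"},"offset":{"type":"array","items":{"type":"number"}},"rotation":{"type":"array","items":{"type":"number"}}}}},"newtons":{"type":"number"}},"required":["deltas"]}

```bash
mkdir -p pics
python3 - <<'E'
from workcell import manip, imaging
import cv2, numpy as np
o=manip.get_obs(); print({k:np.round(v,3).tolist() for k,v in o.items()})
for n in ("scene","top"):
    cv2.imwrite(f"pics/{n}0.png",imaging.camera(n)); m=imaging.camera_model(n); print(n,{k:np.round(v,4).tolist() for k,v in m.items()})
m=imaging.camera_model("wrist");print({k:np.round(v,4).tolist() for k,v in m.items()})
E
```

```text
{'clock': 0.0, 'joint_pos': [1.17, 0.333, -0.065, 1.461, 0.022, 1.35, -0.089], 'joint_velocities': [0.001, -0.002, 0.001, 0.0, 0.0, 0.001, 0.001], 'tau': [-0.0, -62.544, 0.049, -39.161, 0.016, 0.01, 0.0], 'position': [0.23, -0.581, 0.249], 'ee_rot': [0.982, 0.188, -0.0, -0.001], 'ft_force': [0.397, 0.689, -0.468], 'torque': [-0.029, 0.014, -0.011], 'grasp_force': 0.0, 'grip_width': 1.001}
scene {'camera_matrix': [[554.2687, 0.0, 325.6774], [0.0, 554.2687, 246.9369], [0.0, 0.0, 1.0]], 'k1': -0.1198, 'world_to_cam': [[-0.8135, -0.5811, 0.0253, 0.3978], [0.2512, -0.3118, 0.9163, -0.1993], [-0.5245, 0.7518, 0.3996, -0.7938], [0.0, 0.0, 0.0, 1.0]]}
top {'camera_matrix': [[617.9776, 0.0, 324.489], [0.0, 617.9776, 240.6422], [0.0, 0.0, 1.0]], 'k1': -0.2006, 'world_to_cam': [[-0.0077, -1.0, -0.0008, 0.0035], [0.9901, -0.0077, 0.1404, -0.4745], [-0.1404, 0.0003, 0.9901, -1.181], [0.0, 0.0, 0.0, 1.0]]}
{'camera_matrix': [[362.3328, 0.0, 315.801], [0.0, 362.3328, 239.8864], [0.0, 0.0, 1.0]], 'k1': -0.0054, 'hand_eye': [[-0.0017, 0.9624, 0.2718, 0.0683], [1.0, 0.0019, -0.0002, 0.0002], [-0.0007, 0.2718, -0.9624, -0.1236], [0.0, 0.0, 0.0, 1.0]]}
```

View pics/top0.png

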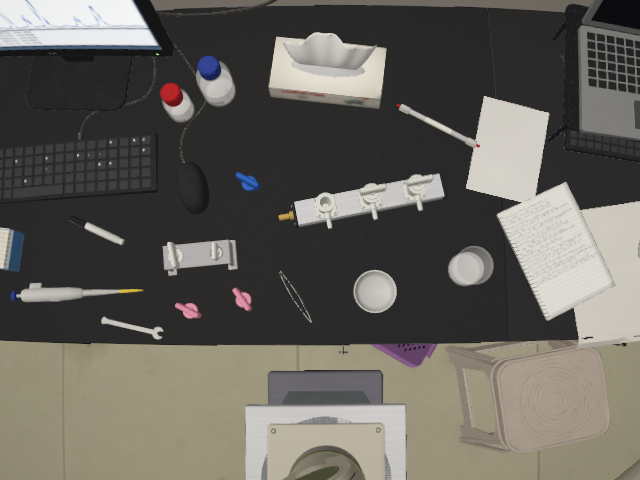

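View pics/scene0.png

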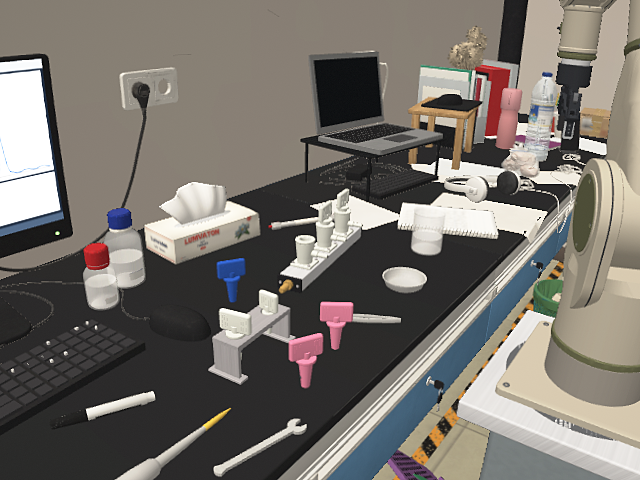

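The larger plug is in the stand's left hole (~170,254), and the small one at ~(216,251). The empty tap is the leftmost, at ~(325,203). Next I'll zoom in and localise them.

```bash
cat > h.py <<'E'
import numpy as np, cv2
from workcell import manip, imaging
from scipy.spatial.transform import Rotation as R
def ray(name,uv,obs=None):
    m=imaging.camera_model(name);K=np.array(m["camera_matrix"]);k=m["k1"]
    p=(np.array(uv,float)-[K[0,2],K[1,2]])/K[0,0]; q=p.copy()
    for _ in range(30): q=p/(1+k*(q@q))
    d=np.array([q[0],-q[1],-1.])
    if name=="wrist":
        T=np.eye(4);T[:3,:3]=R.from_quat(obs["ee_rot"]).as_matrix();T[:3,3]=obs["position"];T=T@np.array(m["hand_eye"])
    else: T=np.linalg.inv(np.array(m["world_to_cam"]))
    return T[:3,3],T[:3,:3]@d
def atz(name,uv,z,obs=None):
    c,d=ray(name,uv,obs); return c+d*(z-c[2])/d[2]
def proj(name,P,obs=None):
    m=imaging.camera_model(name);K=np.array(m["camera_matrix"])
    if name=="wrist":
        T=np.eye(4);T[:3,:3]=R.from_quat(obs["ee_rot"]).as_matrix();T[:3,3]=obs["position"];W=np.linalg.inv(T@np.array(m["hand_eye"]))
    else: W=np.array(m["world_to_cam"])
    c=W[:3,:3]@np.array(P)+W[:3,3]; s=np.array([c[0],-c[1]])/-c[2]
    return s*(1+m["k1"]*(s@s))*K[0,0]+[K[0,2],K[1,2]]
E
python3 - <<'E'
from h import *
i=cv2.imread("pics/top0.png")
cv2.imwrite("pics/crop1.png",cv2.resize(i[165:285,150:350],None,fx=4,fy=4,interpolation=cv2.INTER_CUBIC))
E
```

```text
(no output)
```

View pics/crop1.png

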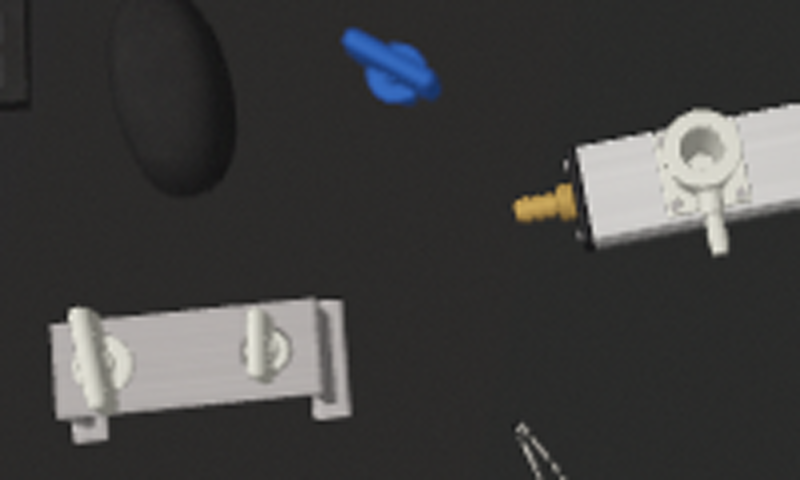

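The crop shows the big plug's collar at ~(175.8,255.5) px and its handle running from top-left to bottom-right. The bore mouth is at ~(325.8,201.8), with the nozzle pointing towards the robot at ~(329.3,227).

Run:
```python
from h import *
f=lambda x,y,z:np.round(atz("top",[150+x/4,165+y/4],z),4)
print("collar",f(103,362,.063),"handle ends",f(78,312,.095),f(98,408,.095),"small",f(270,350,.058))
print("bore",f(703,147,.085),"nozzle",f(717,248,.058))
print("manifold edge TL",f(577,147,.032),f(800,103,.032))
print("stand",f(50,325,.058),f(315,298,.058))
```

```text
collar [0.4436 0.2877 0.063 ] handle ends [0.4636 0.2925 0.095 ] [0.418  0.2817 0.095 ] small [0.4495 0.2067 0.058 ]
bore [ 0.5418 -0.0032  0.085 ] nozzle [ 0.4976 -0.0096  0.058 ]
manifold edge TL [0.5533 0.0593 0.032 ] [ 0.5748 -0.0519  0.032 ]
stand [0.4625 0.3158 0.058 ] [0.4747 0.185  0.058 ]
```

jog_arm:
  deltas:
    - {"gripper":1,"offset":[0,0,0],"rotation":[0,0,8.4]}
    - {"gripper":1,"offset":[0.0309,-0.0247,0],"rotation":[0,0,0]}
    - {"gripper":1,"offset":[0.0309,-0.0247,0],"rotation":[0,0,0]}
    - {"gripper":1,"offset":[0.0309,-0.0247,0],"rotation":[0,0,0]}
    - {"gripper":1,"offset":[0.0309,-0.0247,0],"rotation":[0,0,0]}
    - {"gripper":1,"offset":[0.0309,-0.0247,0],"rotation":[0,0,0]}
    - {"gripper":1,"offset":[0.0309,-0.0247,0],"rotation":[0,0,0]}
    - {"gripper":1,"offset":[0.0309,-0.0247,0],"rotation":[0,0,0]}
    - {"gripper":1,"offset":[0.0309,-0.0247,0],"rotation":[0,0,0]}
    - {"gripper":1,"offset":[0.0309,-0.0247,0],"rotation":[0,0,0]}
    - {"gripper":1,"offset":[0.0123,-0.0356,0],"rotation":[0,0,0]}
    - {"gripper":1,"offset":[0.0123,-0.0356,0],"rotation":[0,0,0]}
    - {"gripper":1,"offset":[0.0123,-0.0356,0],"rotation":[0,0,0]}
    - {"gripper":1,"offset":[0.0123,-0.0356,0],"rotation":[0,0,0]}
    - {"gripper":1,"offset":[0.0123,-0.0356,0],"rotation":[0,0,0]}
    - {"gripper":1,"offset":[0.0123,-0.0356,0],"rotation":[0,0,0]}
    - {"gripper":1,"offset":[0.0123,-0.0356,0],"rotation":[0,0,0]}
    - {"gripper":1,"offset":[0.0123,-0.0356,0],"rotation":[0,0,0]}
    - {"gripper":1,"offset":[0,0,0],"rotation":[0,0,0]}
    - {"gripper":1,"offset":[0,0,0],"rotation":[0,0,0]}

```text
clock: 2.1
position: [0.4807, -0.0006, 0.2498]
ee_rot: [0.993, 0.116, -0.0, 0.0]
ft_force: [0.1, -0.8, 0.3]
grip_width: 0.999
grasp_force: 0.0
```

Run:
```python
from h import *
import json
o=manip.get_obs(); i=imaging.camera("wrist"); cv2.imwrite("pics/w1.png",i)
json.dump({k:np.array(v).tolist() for k,v in o.items()},open("w1.json","w"))
print({k:np.round(v,3).tolist() for k,v in o.items()})
print(proj("wrist",[.5418,-.0032,.085],o))
```

```text
{'clock': 2.1, 'joint_pos': [0.452, 0.046, -0.556, 1.803, 0.026, 1.299, -1.448], 'joint_velocities': [0.024, -0.001, 0.036, 0.002, 0.008, 0.001, 0.007], 'tau': [-2.051, -37.984, -2.819, -38.882, -0.28, -0.036, -0.201], 'position': [0.481, -0.001, 0.25], 'ee_rot': [0.993, 0.116, -0.0, 0.0], 'ft_force': [0.062, -0.842, 0.328], 'torque': [-0.05, -0.006, 0.027], 'grasp_force': 0.0, 'grip_width': 0.999}
[336.70252551 150.22328045]
```

View pics/w1.png

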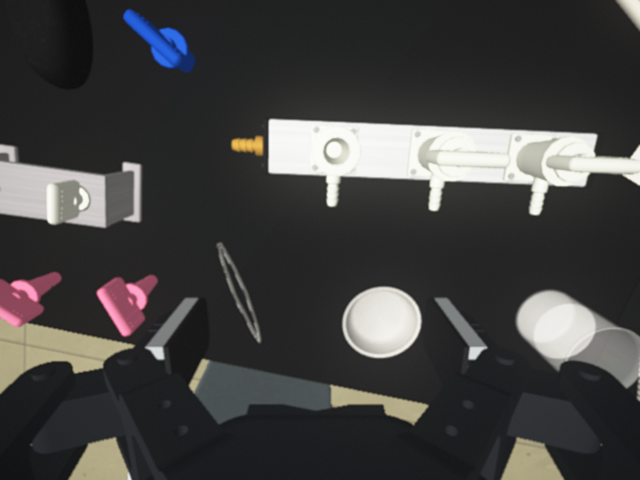

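The wrist view shows the bore mouth at ~(336,151), which agrees with the top-camera projection to ~1 px. Next I'll refine the bore centre and the bar's direction, then move to the stand.

jog_arm:
  deltas:
    - {"gripper":1,"offset":[0.0038,-0.036,0],"rotation":[0,0,0]}
    - {"gripper":1,"offset":[0.0038,-0.036,0],"rotation":[0,0,0]}
    - {"gripper":1,"offset":[0.0038,-0.036,0],"rotation":[0,0,0]}
    - {"gripper":1,"offset":[0.0038,-0.036,0],"rotation":[0,0,0]}
    - {"gripper":1,"offset":[0.0038,-0.036,0],"rotation":[0,0,0]}
    - {"gripper":1,"offset":[0.0038,-0.036,0],"rotation":[0,0,0]}
    - {"gripper":1,"offset":[0.0038,-0.036,0],"rotation":[0,0,0]}
    - {"gripper":1,"offset":[0.0038,-0.036,0.02],"rotation":[0,0,0]}
    - {"gripper":1,"offset":[0,0,0.02],"rotation":[0,0,0]}
    - {"gripper":1,"offset":[0,0,0],"rotation":[0,0,0]}
    - {"gripper":1,"offset":[0,0,0],"rotation":[0,0,0]}

```text
clock: 3.25
position: [0.4453, 0.2846, 0.21]
ee_rot: [0.993, 0.114, -0.0, 0.0]
ft_force: [0.3, 1.0, 0.2]
grip_width: 1.003
grasp_force: 0.0
```

Run:
```python
from h import *
import json
o1=json.load(open("w1.json"));o1={k:np.array(v) for k,v in o1.items()};i1=cv2.imread("pics/w1.png")
o=manip.get_obs(); i=imaging.camera("wrist"); cv2.imwrite("pics/w2.png",i)
json.dump({k:np.array(v).tolist() for k,v in o.items()},open("w2.json","w"))
print(o["position"],o["ee_rot"],o["joint_pos"].round(2) if hasattr(o["joint_pos"],"round") else o["joint_pos"])
c=i1[110:215,255:375]; c=cv2.resize(c,None,fx=4,fy=4,interpolation=cv2.INTER_CUBIC)
j=i[30:230,190:390] 
p=proj("wrist",[.4425,.2875,.095],o); print("handle top pred",p)
x,y=int(p[0]),int(p[1]); x0,y0=max(0,x-70),max(0,y-75)
j=cv2.resize(i[y0:y0+150,x0:x0+140],None,fx=2.8,fy=2.8,interpolation=cv2.INTER_CUBIC)
print("crop origin",x0,y0)
W=np.zeros((600,800,3),np.uint8)
a=cv2.resize(c,(400,350)); W[:350,:400]=a; W[:min(420,j.shape[0]),400:400+min(400,j.shape[1])]=j[:420,:400]
cv2.imwrite("pics/c2.png",W)
```

```text
[0.44525948 0.28462104 0.21003968] [ 9.93461064e-01  1.14170074e-01 -3.37571688e-04  4.41907817e-04] [ 0.06  0.24 -0.81  1.74  0.18  1.25 -2.13]
handle top pred [310.19764127 243.96989817]
crop origin 240 168
```

View pics/c2.png

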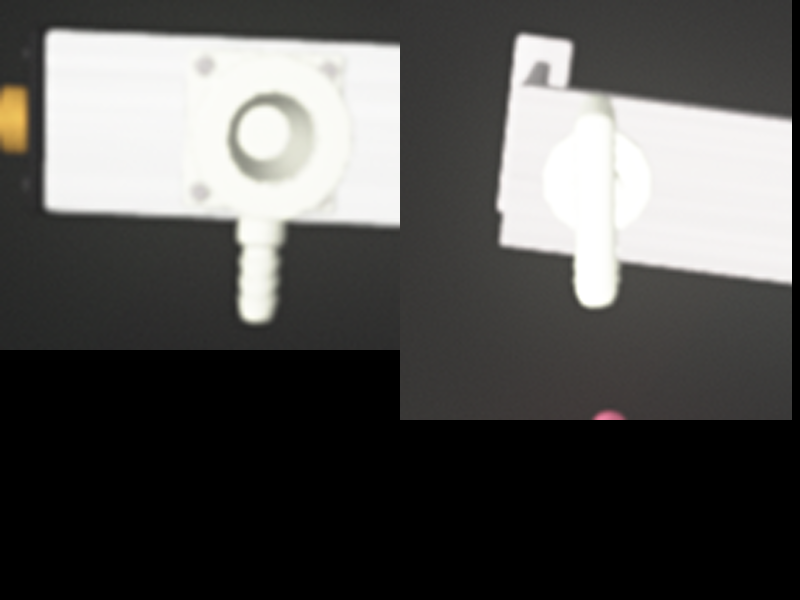

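Run:
```python
from h import *
import json
L=lambda n:{k:np.array(v) for k,v in json.load(open(n)).items()}
o1,o=L("w1.json"),L("w2.json")
g=lambda x,y,z:atz("wrist",[240+(x-400)/2.8,168+y/2.8],z,o).round(4)
b=lambda x,y,z:atz("wrist",[255+x/3.333,110+y/3.333],z,o1).round(4)
print("collar",g(597,182,.063),"handle top lo",g(596,303,.095),"hi",g(597,118,.095))
print("bore",b(271,137,.085)); d=b(45,30,.032)-b(400,45,.032);e=b(45,211,.032)-b(400,226,.032)
print(np.degrees(np.arctan2(-d[0],d[1])),np.degrees(np.arctan2(-e[0],e[1])), b(45,30,.032),b(45,211,.032))
for q in(o1,o):
  T=R.from_quat(q["ee_rot"]).as_matrix();print(np.degrees(np.arctan2(T[1,0],T[0,0])),T[:,2])
```

```text
collar [0.4418 0.2877 0.063 ] handle top lo [0.4194 0.2824 0.095 ] hi [0.4655 0.2926 0.095 ]
bore [ 0.5411 -0.0031  0.085 ]
10.980650010173541 10.83549088524709 [0.5531 0.0595 0.032 ] [0.506  0.0502 0.032 ]
13.352945450872374 [-4.00024108e-04 -2.83990256e-04 -9.99999880e-01]
13.11150140041767 [-5.69823361e-04 -9.55117589e-04 -9.99999382e-01]
```

The plug axis is at (0.442, 0.2876) and its handle is already aligned with the tool. The bore is at (0.5412, -0.0031) and the bar yaw is 10.9°. Next I'll descend and grip.

jog_arm:
  newtons: 60
  deltas:
    - {"gripper":1,"offset":[-0.0025,-0.0037,0.015],"rotation":[0,0,0]}
    - {"gripper":1,"offset":[0,0,0.025],"rotation":[0,0,0]}
    - {"gripper":1,"offset":[0,0,0.025],"rotation":[0,0,0]}
    - {"gripper":1,"offset":[0,0,0.025],"rotation":[0,0,0]}
    - {"gripper":1,"offset":[0,0,0.02],"rotation":[0,0,0]}
    - {"gripper":1,"offset":[0,0,0.014],"rotation":[0,0,0]}
    - {"gripper":1,"offset":[0,0,0],"rotation":[0,0,0]}
    - {"gripper":1,"offset":[0,0,0],"rotation":[0,0,0]}
    - {"gripper":0.5,"offset":[0,0,0],"rotation":[0,0,0]}
    - {"gripper":0.5,"offset":[0,0,0],"rotation":[0,0,0]}
    - {"gripper":0.3,"offset":[0,0,0],"rotation":[0,0,0]}
    - {"gripper":0.3,"offset":[0,0,0],"rotation":[0,0,0]}

```text
clock: 4.5
position: [0.4413, 0.2893, 0.0863]
ee_rot: [0.993, 0.115, 0.0, 0.0]
ft_force: [0.7, 0.3, 0.0]
grip_width: 0.328
grasp_force: 0.0
```

jog_arm:
  newtons: 60
  deltas:
    - {"gripper":0.2,"offset":[0,0,0],"rotation":[0,0,0]}
    - {"gripper":0,"offset":[0,0,0],"rotation":[0,0,0]}
    - {"gripper":0,"offset":[0,0,0],"rotation":[0,0,0]}
    - {"gripper":0,"offset":[0,0,0],"rotation":[0,0,0]}
    - {"gripper":0,"offset":[0,0,0],"rotation":[0,0,0]}
    - {"gripper":0,"offset":[0,0,0],"rotation":[0,0,0]}
    - {"gripper":0,"offset":[0,0,0],"rotation":[0,0,0]}
    - {"gripper":0,"offset":[0,0,0],"rotation":[0,0,0]}

```text
clock: 5.3
position: [0.4413, 0.2893, 0.0862]
ee_rot: [0.993, 0.115, 0.0, 0.0]
ft_force: [0.0, -1.0, 4.9]
grip_width: 0.103
grasp_force: 58.8
```

jog_arm:
  deltas:
    - {"gripper":0,"offset":[0,0,-0.01],"rotation":[0,0,0]}
    - {"gripper":0,"offset":[0,0,-0.03],"rotation":[0,0,0]}
    - {"gripper":0,"offset":[0,0,-0.04],"rotation":[0,0,0]}
    - {"gripper":0,"offset":[0,0,-0.04],"rotation":[0,0,0]}
    - {"gripper":0,"offset":[0,0,-0.02],"rotation":[0,0,2.3]}
    - {"gripper":0,"offset":[0.0043,0.0306,0],"rotation":[0,0,0]}
    - {"gripper":0,"offset":[0.0043,0.0306,0],"rotation":[0,0,0]}
    - {"gripper":0,"offset":[0.0043,0.0306,0],"rotation":[0,0,0]}
    - {"gripper":0,"offset":[0.0043,0.0306,0],"rotation":[0,0,0]}
    - {"gripper":0,"offset":[0.0043,0.0306,0],"rotation":[0,0,0]}
    - {"gripper":0,"offset":[0.0043,0.0306,0],"rotation":[0,0,0]}
    - {"gripper":0,"offset":[0.0043,0.0306,0],"rotation":[0,0,0]}
    - {"gripper":0,"offset":[0.0043,0.0306,0],"rotation":[0,0,0]}
    - {"gripper":0,"offset":[0.0043,0.0306,0],"rotation":[0,0,0]}
    - {"gripper":0,"offset":[0.0043,0.0306,0],"rotation":[0,0,0]}
    - {"gripper":0,"offset":[0,0,0],"rotation":[0,0,0]}
    - {"gripper":0,"offset":[0,0,0],"rotation":[0,0,0]}
    - {"gripper":0,"offset":[0,0,0],"rotation":[0,0,0]}

```text
clock: 7.1
position: [0.5412, -0.0018, 0.2262]
ee_rot: [0.995, 0.096, 0.0, -0.0]
ft_force: [0.0, 0.9, -0.6]
grip_width: 0.106
grasp_force: 58.5
```

Run:
```python
from h import *
o=manip.get_obs(); w=imaging.camera("wrist"); t=imaging.camera("scene")
T=R.from_quat(o["ee_rot"]).as_matrix();print(np.round(o["position"],4),np.degrees(np.arctan2(T[1,0],T[0,0])),T[:,2].round(4),o["grip_width"],np.round(o["ft_force"],2))
P=np.array(o["position"]);tip=P+.072*T[:,2]
for n,q in(("tip",tip),("bore",[.5412,-.0031,.085]),("tcp",P)): print(n,proj("scene",q).round(1),proj("wrist",q,o).round(1))
p=proj("scene",tip).astype(int);a=t[p[1]-75:p[1]+75,p[0]-65:p[0]+65]
W=np.zeros((600,800,3),np.uint8);a=cv2.resize(a,None,fx=3,fy=3,interpolation=cv2.INTER_CUBIC);W[:450,:390]=a;print("scene crop origin",p-[65,75])
q=cv2.resize(w[100:380,215:415],None,fx=2,fy=2,interpolation=cv2.INTER_CUBIC);W[:560,400:800]=q
cv2.imwrite("pics/c3.png",W)
```

```text
[ 0.5412 -0.0018  0.2262] 11.033947257670027 [ 0.e+00  4.e-04 -1.e+00] 0.10636874932815553 [ 0.05  0.95 -0.57]
tip [305.2 204.2] [315.2 262. ]
bore [305.3 238.7] [317.1 232.1]
tcp [305.7 166.2] [315.  324.7]
scene crop origin [240 129]
```

View pics/c3.png

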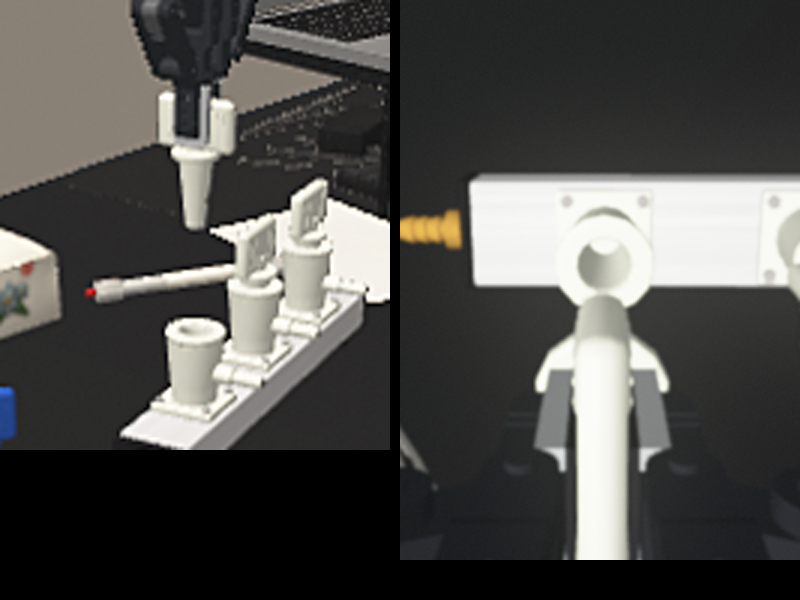

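The bore is seen at wrist (317.5,231) and the tip at scene (305.7,203), both within ~1 px of prediction, and the bar edge is level with the image. I'll enter to 24 mm.

jog_arm:
  deltas:
    - {"gripper":0,"offset":[-0.0002,0.0013,0.01],"rotation":[0,0,0]}
    - {"gripper":0,"offset":[0,0,0.02],"rotation":[0,0,0]}
    - {"gripper":0,"offset":[0,0,0.02],"rotation":[0,0,0]}
    - {"gripper":0,"offset":[0,0,0.02],"rotation":[0,0,0]}
    - {"gripper":0,"offset":[0,0,0.01],"rotation":[0,0,0]}
    - {"gripper":0,"offset":[0,0,0.008],"rotation":[0,0,0]}
    - {"gripper":0,"offset":[0,0,0.005],"rotation":[0,0,0]}
    - {"gripper":0,"offset":[0,0,0],"rotation":[0,0,0]}
    - {"gripper":0,"offset":[0,0,0],"rotation":[0,0,0]}

```text
clock: 8.1
position: [0.5416, -0.004, 0.1334]
ee_rot: [0.995, 0.096, 0.0, -0.0]
ft_force: [-1.8, 2.6, -1.6]
grip_width: 0.106
grasp_force: 58.4
```

jog_arm:
  deltas:
    - {"gripper":0,"offset":[-0.0003,-0.001,0],"rotation":[0,0,0]}
    - {"gripper":0,"offset":[0,0,0],"rotation":[0,0,0]}
    - {"gripper":0,"offset":[0,0,0],"rotation":[0,0,0]}
    - {"gripper":0,"offset":[0,0,0],"rotation":[0,0,0]}

```text
clock: 8.5
position: [0.5413, -0.0036, 0.1333]
ee_rot: [0.995, 0.095, 0.0, 0.0]
ft_force: [0.2, 0.4, -0.5]
grip_width: 0.107
grasp_force: 58.5
```

Run:
```python
from h import *
F=[];
for _ in range(4):
    imaging.camera("top");o=manip.get_obs();F.append(np.r_[o["ft_force"],o["torque"],o["position"]])
print(np.round(F,3))
```

```text
[[-0.298  0.484 -0.332  0.062 -0.011 -0.036  0.541 -0.004  0.133]
 [ 0.236  0.547 -1.075  0.013 -0.015 -0.014  0.541 -0.003  0.133]
 [-0.41   0.389 -0.545  0.054  0.033 -0.02   0.541 -0.003  0.133]
 [ 0.391 -0.501 -0.291 -0.013 -0.053 -0.009  0.541 -0.003  0.133]]
```

jog_arm:
  deltas:
    - {"gripper":0,"offset":[0,0,0.002],"rotation":[0,0,0]}
    - {"gripper":0,"offset":[0,0,0.002],"rotation":[0,0,0]}
    - {"gripper":0,"offset":[0,0,0.002],"rotation":[0,0,0]}
    - {"gripper":0,"offset":[0,0,0],"rotation":[0,0,0]}
    - {"gripper":0,"offset":[0,0,0],"rotation":[0,0,0]}

```text
clock: 9.2
position: [0.541, -0.0033, 0.1269]
ee_rot: [0.995, 0.095, -0.0, -0.0]
ft_force: [-0.4, 0.8, 0.2]
grip_width: 0.099
grasp_force: 58.5
```

jog_arm:
  deltas:
    - {"gripper":0,"offset":[0,-0.0002,0.001],"rotation":[0,0,0]}
    - {"gripper":0,"offset":[0,0,0.001],"rotation":[0,0,0]}
    - {"gripper":0,"offset":[0,0,0],"rotation":[0,0,0]}
    - {"gripper":0,"offset":[0,0,0],"rotation":[0,0,0]}

```text
clock: 9.6
position: [0.541, -0.0031, 0.1249]
ee_rot: [0.995, 0.095, -0.0, -0.0]
ft_force: [-0.8, 1.7, -0.8]
grip_width: 0.104
grasp_force: 58.5
```

jog_arm:
  deltas:
    - {"gripper":0,"offset":[0,0,0.001],"rotation":[0,0,0]}
    - {"gripper":0,"offset":[0,0,0],"rotation":[0,0,0]}
    - {"gripper":0,"offset":[0,0,0],"rotation":[0,0,0]}

```text
clock: 9.9
position: [0.541, -0.0031, 0.1239]
ee_rot: [0.995, 0.095, -0.0, -0.0]
ft_force: [-0.3, 1.4, -0.0]
grip_width: 0.109
grasp_force: 58.5
```

jog_arm:
  deltas:
    - {"gripper":0,"offset":[0,0,0.001],"rotation":[0,0,0]}
    - {"gripper":0,"offset":[0,0,0],"rotation":[0,0,0]}
    - {"gripper":0,"offset":[0,0,0],"rotation":[0,0,0]}

```text
clock: 10.2
position: [0.5409, -0.003, 0.123]
ee_rot: [0.995, 0.095, -0.0, -0.0]
ft_force: [-2.4, 2.0, 0.1]
grip_width: 0.105
grasp_force: 58.6
```

jog_arm:
  deltas:
    - {"gripper":0,"offset":[-0.0003,-0.0006,0.001],"rotation":[0,0,0]}
    - {"gripper":0,"offset":[0,0,0],"rotation":[0,0,0]}
    - {"gripper":0,"offset":[0,0,0],"rotation":[0,0,0]}
    - {"gripper":0,"offset":[0,0,0],"rotation":[0,0,0]}

```text
clock: 10.6
position: [0.5407, -0.0028, 0.122]
ee_rot: [0.995, 0.095, 0.0, 0.0]
ft_force: [0.5, 0.8, -0.8]
grip_width: 0.106
grasp_force: 58.6
```

jog_arm:
  deltas:
    - {"gripper":0,"offset":[0,0,0.001],"rotation":[0,0,0]}
    - {"gripper":0,"offset":[0,0,0],"rotation":[0,0,0]}
    - {"gripper":0,"offset":[0,0,0],"rotation":[0,0,0]}

```text
clock: 10.9
position: [0.5407, -0.0028, 0.1211]
ee_rot: [0.995, 0.095, 0.0, 0.0]
ft_force: [-0.1, 0.2, 1.8]
grip_width: 0.105
grasp_force: 58.8
```

jog_arm:
  deltas:
    - {"gripper":0,"offset":[0,0,0.0005],"rotation":[0,0,0]}
    - {"gripper":0,"offset":[0,0,0],"rotation":[0,0,0]}
    - {"gripper":0,"offset":[0,0,0],"rotation":[0,0,0]}

```text
clock: 11.2
position: [0.5408, -0.0028, 0.1208]
ee_rot: [0.995, 0.095, 0.0, 0.0]
ft_force: [-0.9, 0.1, 4.6]
grip_width: 0.108
grasp_force: 59.4
```

jog_arm:
  deltas:
    - {"gripper":0,"offset":[0,0,0.0005],"rotation":[0,0,0]}
    - {"gripper":0,"offset":[0,0,0],"rotation":[0,0,0]}
    - {"gripper":0,"offset":[0,0,0],"rotation":[0,0,0]}

```text
clock: 11.5
position: [0.5408, -0.0027, 0.1204]
ee_rot: [0.995, 0.095, 0.0, 0.0]
ft_force: [-0.9, 1.4, 7.0]
grip_width: 0.102
grasp_force: 59.7
```

jog_arm:
  deltas:
    - {"gripper":0,"offset":[0,-0.0002,0.0007],"rotation":[0,0,0]}
    - {"gripper":0,"offset":[0,0,0.0005],"rotation":[0,0,0]}
    - {"gripper":0,"offset":[0,0,0],"rotation":[0,0,0]}
    - {"gripper":0,"offset":[0,0,0],"rotation":[0,0,0]}
    - {"gripper":0,"offset":[0,0,0],"rotation":[0,0,0]}

```text
clock: 12.0
position: [0.5409, -0.0026, 0.1197]
ee_rot: [0.995, 0.095, 0.0, 0.0]
ft_force: [-3.6, -1.1, 12.3]
grip_width: 0.105
grasp_force: 60.6
```

jog_arm:
  deltas:
    - {"gripper":0,"offset":[-0.0002,0,0.0005],"rotation":[0,0,0]}
    - {"gripper":0,"offset":[0,0,0],"rotation":[0,0,0]}
    - {"gripper":0,"offset":[0,0,0],"rotation":[0,0,0]}
    - {"gripper":0,"offset":[0,0,0],"rotation":[0,0,0]}

```text
clock: 12.4
position: [0.5409, -0.0027, 0.1196]
ee_rot: [0.995, 0.095, 0.001, 0.0]
ft_force: [-4.0, -0.7, 14.8]
grip_width: 0.106
grasp_force: 61.0
```

jog_arm:
  deltas:
    - {"gripper":0,"offset":[0,0,0],"rotation":[0,0,-2]}
    - {"gripper":0,"offset":[0,0,0.0001],"rotation":[0,0,-3]}
    - {"gripper":0,"offset":[0,0,0.0001],"rotation":[0,0,-3]}

```text
clock: 12.7
position: [0.5409, -0.0028, 0.1192]
ee_rot: [0.986, 0.165, 0.001, 0.0]
ft_force: [-2.9, -0.3, 12.0]
grip_width: 0.104
grasp_force: 60.6
```

jog_arm:
  deltas:
    - {"gripper":0,"offset":[0,0,0.0005],"rotation":[0,0,-3]}
    - {"gripper":0,"offset":[0,0,0.0003],"rotation":[0,0,-3]}
    - {"gripper":0,"offset":[0,0,0.0001],"rotation":[0,0,-3]}

```text
clock: 13.0
position: [0.541, -0.0028, 0.1187]
ee_rot: [0.97, 0.242, 0.001, 0.001]
ft_force: [-5.8, -0.4, 17.1]
grip_width: 0.103
grasp_force: 61.2
```

jog_arm:
  deltas:
    - {"gripper":0,"offset":[-0.0002,-0.0001,0],"rotation":[0,0,-3]}
    - {"gripper":0,"offset":[-0.0002,-0.0001,0],"rotation":[0,0,-3]}

```text
clock: 13.2
position: [0.5408, -0.0029, 0.1186]
ee_rot: [0.956, 0.293, 0.001, 0.001]
ft_force: [-2.1, -0.9, 13.1]
grip_width: 0.104
grasp_force: 60.6
```

Feed about 0.15–0.2 mm per row.

jog_arm:
  deltas:
    - {"gripper":0,"offset":[-0.0001,0,0.0004],"rotation":[0,0,-3]}
    - {"gripper":0,"offset":[0,0,0.0002],"rotation":[0,0,-3]}

```text
clock: 13.4
position: [0.541, -0.0029, 0.1183]
ee_rot: [0.94, 0.342, 0.001, 0.001]
ft_force: [-4.0, -0.7, 18.1]
grip_width: 0.107
grasp_force: 61.5
```

jog_arm:
  deltas:
    - {"gripper":0,"offset":[-0.0001,-0.0001,-0.0001],"rotation":[0,0,-3]}
    - {"gripper":0,"offset":[0,0,0],"rotation":[0,0,-3]}

```text
clock: 13.6
position: [0.5409, -0.0031, 0.1183]
ee_rot: [0.92, 0.391, 0.001, 0.001]
ft_force: [-1.6, -0.8, 13.5]
grip_width: 0.106
grasp_force: 60.8
```

jog_arm:
  deltas:
    - {"gripper":0,"offset":[0,0,0.0003],"rotation":[0,0,-3]}
    - {"gripper":0,"offset":[0,0,0.0001],"rotation":[0,0,-3]}

```text
clock: 13.8
position: [0.541, -0.0031, 0.1181]
ee_rot: [0.899, 0.439, 0.001, 0.001]
ft_force: [-2.9, -1.7, 17.3]
grip_width: 0.108
grasp_force: 61.3
```

jog_arm:
  deltas:
    - {"gripper":0,"offset":[0,0,0],"rotation":[0,0,-3]}
    - {"gripper":0,"offset":[0,0,0.0001],"rotation":[0,0,-3]}

```text
clock: 14.0
position: [0.541, -0.0031, 0.118]
ee_rot: [0.875, 0.485, 0.001, 0.001]
ft_force: [-3.3, -0.8, 17.0]
grip_width: 0.101
grasp_force: 61.3
```

jog_arm:
  deltas:
    - {"gripper":0,"offset":[-0.0001,-0.0002,0],"rotation":[0,0,-3]}
    - {"gripper":0,"offset":[0,0,0],"rotation":[0,0,-3]}

```text
clock: 14.2
position: [0.541, -0.0031, 0.1179]
ee_rot: [0.848, 0.53, 0.001, 0.001]
ft_force: [-0.8, -1.4, 13.8]
grip_width: 0.109
grasp_force: 60.9
```

jog_arm:
  deltas:
    - {"gripper":0,"offset":[0,0,0.0001],"rotation":[0,0,-3]}
    - {"gripper":0,"offset":[0,0,0.0001],"rotation":[0,0,-3]}

```text
clock: 14.4
position: [0.5411, -0.0032, 0.1178]
ee_rot: [0.819, 0.574, 0.001, 0.002]
ft_force: [-0.4, -2.1, 16.2]
grip_width: 0.104
grasp_force: 61.1
```

jog_arm:
  deltas:
    - {"gripper":0,"offset":[0,0,0],"rotation":[0,0,-3]}
    - {"gripper":0,"offset":[0,0,0.0001],"rotation":[0,0,-3]}
    - {"gripper":0,"offset":[0,0,0],"rotation":[0,0,-3]}

```text
clock: 14.7
position: [0.5412, -0.0032, 0.1177]
ee_rot: [0.772, 0.636, 0.001, 0.002]
ft_force: [-0.5, -2.6, 15.5]
grip_width: 0.11
grasp_force: 60.9
```

jog_arm:
  deltas:
    - {"gripper":0,"offset":[0,0,0.0001],"rotation":[0,0,-3]}
    - {"gripper":0,"offset":[0,0,0.0001],"rotation":[0,0,-3]}

```text
clock: 14.9
position: [0.5413, -0.0032, 0.1176]
ee_rot: [0.737, 0.676, 0.001, 0.002]
ft_force: [-1.2, -2.1, 17.5]
grip_width: 0.103
grasp_force: 61.2
```

jog_arm:
  deltas:
    - {"gripper":0,"offset":[0,0,0],"rotation":[0,0,-3]}
    - {"gripper":0,"offset":[0,0,0],"rotation":[0,0,-3]}

```text
clock: 15.1
position: [0.5413, -0.0032, 0.1176]
ee_rot: [0.701, 0.713, 0.001, 0.002]
ft_force: [0.6, -1.4, 15.4]
grip_width: 0.106
grasp_force: 61.0
```

jog_arm:
  deltas:
    - {"gripper":0,"offset":[0,0,0.0001],"rotation":[0,0,-3]}
    - {"gripper":0,"offset":[0,0,0.0001],"rotation":[0,0,-3]}

```text
clock: 15.3
position: [0.5414, -0.0032, 0.1175]
ee_rot: [0.663, 0.749, 0.001, 0.002]
ft_force: [-0.6, -3.0, 17.6]
grip_width: 0.11
grasp_force: 61.1
```

jog_arm:
  deltas:
    - {"gripper":0,"offset":[0,0,0],"rotation":[0,0,-3]}
    - {"gripper":0,"offset":[0,0,0],"rotation":[0,0,-1]}
    - {"gripper":0,"offset":[0,0,0],"rotation":[0,0,0]}
    - {"gripper":0,"offset":[0,0,0],"rotation":[0,0,0]}

```text
clock: 15.7
position: [0.5414, -0.0032, 0.1174]
ee_rot: [0.637, 0.771, 0.001, 0.002]
ft_force: [-0.1, -2.5, 17.0]
grip_width: 0.103
grasp_force: 61.1
```

Run:
```python
from h import *
o=manip.get_obs(); w=imaging.camera("wrist"); 
T=R.from_quat(o["ee_rot"]).as_matrix();print(np.round(o["position"],4),np.degrees(np.arctan2(T[1,0],T[0,0])),T[:,2].round(4),np.round(o["ft_force"],2),np.round(o["torque"],2),np.round(o["joint_pos"],2))
cv2.imwrite("pics/w4.png",w)
```

```text
[ 0.5414 -0.0032  0.1174] 100.89853003417569 [ 0.0044 -0.0011 -1.    ] [-0.09 -2.51 16.97] [-0.54  0.06 -0.01] [ 0.63  0.39 -0.84  1.81  0.32  1.09 -0.13]
```

View pics/w4.png

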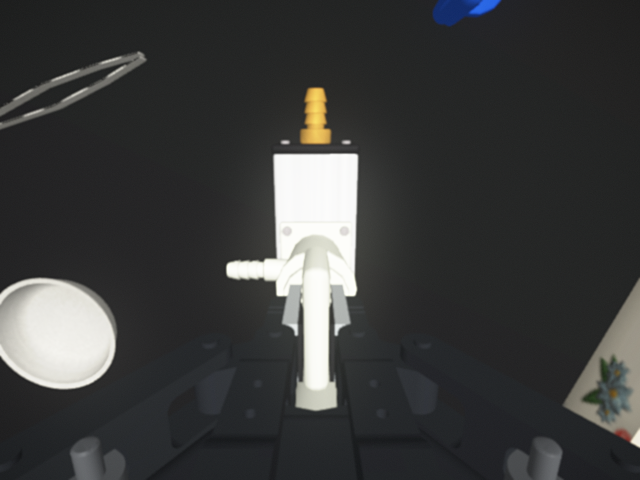

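The handle lies along the bar, vertical in the image at x≈316. I'll unload the press, then open.

jog_arm:
  deltas:
    - {"gripper":0,"offset":[0,0,-0.001],"rotation":[0,0,0]}
    - {"gripper":0,"offset":[0,0,-0.001],"rotation":[0,0,0]}
    - {"gripper":0,"offset":[0,0,-0.0005],"rotation":[0,0,0]}
    - {"gripper":0,"offset":[0,0,0],"rotation":[0,0,0]}

```text
clock: 16.15
position: [0.541, -0.0032, 0.1176]
ee_rot: [0.637, 0.771, 0.001, 0.001]
ft_force: [10.9, -1.2, -9.6]
grip_width: 0.104
grasp_force: 59.0
```

jog_arm:
  deltas:
    - {"gripper":0.15,"offset":[0,0,0],"rotation":[0,0,0]}
    - {"gripper":0.2,"offset":[0,0,0],"rotation":[0,0,0]}
    - {"gripper":0.35,"offset":[0,0,0],"rotation":[0,0,0]}
    - {"gripper":0.35,"offset":[0,0,0],"rotation":[0,0,0]}
    - {"gripper":0.35,"offset":[0,0,0],"rotation":[0,0,0]}
    - {"gripper":0.35,"offset":[0,0,-0.01],"rotation":[0,0,0]}
    - {"gripper":0.35,"offset":[0,0,-0.03],"rotation":[0,0,0]}
    - {"gripper":0.35,"offset":[0,0,-0.04],"rotation":[0,0,0]}
    - {"gripper":0.35,"offset":[0,0,-0.04],"rotation":[0,0,0]}
    - {"gripper":0.35,"offset":[0,0,0],"rotation":[0,0,0]}
    - {"gripper":0.35,"offset":[0,0,0],"rotation":[0,0,0]}

```text
clock: 17.25
position: [0.5399, -0.0025, 0.2392]
ee_rot: [0.636, 0.771, 0.0, 0.001]
ft_force: [0.3, -0.7, -1.1]
grip_width: 0.348
grasp_force: 0.0
```

Run:
```python
from h import *
o=manip.get_obs(); w=imaging.camera("wrist"); s=imaging.camera("scene")
print(np.round(o["position"],4),np.round(o["ft_force"],2))
W=np.zeros((600,800,3),np.uint8)
W[:450,:390]=cv2.resize(s[160:310,240:370],None,fx=3,fy=3,interpolation=cv2.INTER_CUBIC)
p=proj("wrist",[.5412,-.0031,.128],o);print(p)
x,y=(p-[100,150]).astype(int);x=max(x,0);y=max(y,0);q=w[y:y+300,x:x+200];q=cv2.resize(q,None,fx=2,fy=2);W[:q.shape[0],400:400+q.shape[1]]=q
cv2.imwrite("pics/c5.png",W)
```

```text
[ 0.5399 -0.0025  0.2392] [ 0.26 -0.73 -1.07]
[318.18290264 243.88876702]
```

View pics/c5.png

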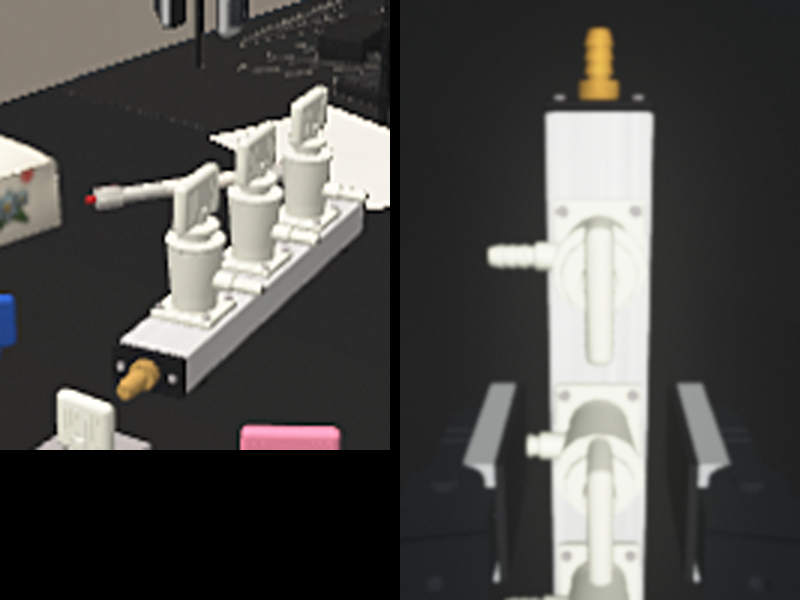

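The plug stands upright in the tap, its handle parallel to its neighbours and centred on the bar (x≈599 in the crop). The gripper is clear, so I'm handing in.

```bash
python3 -c "
from workcell import workorder
print(workorder.hand_in())"
```

```text
the job is handed in; nothing more can be done
None
```

The larger plug is in the empty tap and turned to closed under a press of about 12–18 N. It stayed put when released, and the job is handed in; no verdict came back, and the bore's final grip force was not measured.

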